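# Fetch the spark plugs from behind the bottles

### The job

The yellow carton of spark plugs is needed for the job, but bottles block it in the service tray: first clear the two bottles in front of it onto the black rubber mat, standing upright, then stand the carton upright in the empty compartment of the orange job tray. Then put each bottle back upright where it stood, so that all four are in their old order and places, with the brown carton and the oil filter left as they are and nothing knocked over.

Things in the scene. Friction and masses are not known exactly. Their poses are not given: they have to be found in the camera images.
- bottle_red: Red bottle with a black cap: service-fluid bottle, flat-sided body 44 mm (x) by 58 mm (y), 100 mm tall, stepped shoulder to 120 mm, round 28 mm neck to 128 mm, then a round cap of 34 mm diameter up to 160 mm, the place to grip it from above. 0.2 to 0.4 kg. Origin: centre of the underside, z up; at the start its x, y run as the service tray's.
- bottle_white: White bottle with a white cap: service-fluid bottle, flat-sided body 44 mm (x) by 58 mm (y), 100 mm tall, stepped shoulder to 120 mm, round 28 mm neck to 128 mm, then a round cap of 34 mm diameter up to 160 mm, the place to grip it from above. 0.2 to 0.4 kg. Origin: centre of the underside, z up; at the start its x, y run as the service tray's.
- bottle_blue: Blue bottle with a blue cap: service-fluid bottle, flat-sided body 44 mm (x) by 58 mm (y), 100 mm tall, stepped shoulder to 120 mm, round 28 mm neck to 128 mm, then a round cap of 34 mm diameter up to 160 mm, the place to grip it from above. 0.2 to 0.4 kg. Origin: centre of the underside, z up; at the start its x, y run as the service tray's.
- bottle_green: Green bottle with a black cap: service-fluid bottle, flat-sided body 44 mm (x) by 58 mm (y), 100 mm tall, stepped shoulder to 120 mm, round 28 mm neck to 128 mm, then a round cap of 34 mm diameter up to 160 mm, the place to grip it from above. 0.2 to 0.4 kg. Origin: centre of the underside, z up; at the start its x, y run as the service tray's.
- carton_yellow: Yellow carton of spark plugs with dark stripes, standing: 44 mm deep (x), 110 mm wide (y), 90 mm tall, rigid, 0.25 to 0.42 kg. In the service tray's back row, squarely behind two of the bottles. Grip it across its 44 mm depth, one finger before it and one behind. Origin: centre of the underside, z up; at the start its x, y run as the service tray's.
- carton_brown: Brown cardboard carton with pale stripes, of the same size and make as the yellow one, standing beside it in the back row. It stays where it is. Origin: centre of the underside.
- service_tray: Fixed steel tray, black liner, 156 mm (x) by 320 mm (y), floor 4 mm up, rim 24 mm high. x points to its back, away from the robot, within 0.15 rad. Front row at x = -45 mm: four bottles at y = -108, -36, 36, 108 mm, 14 mm apart. Back row at x = 7 mm: two cartons at y = -72 and 72 mm, 8 mm behind the bottles, 42 mm free behind. Within 2 mm; which is where varies. Origin: centre of underside.
- mat: Fixed black ribbed rubber mat, 130 mm (x) by 210 mm (y), 4 mm thick, empty, on the left or right side of the bench (x, y within 0.15 rad of the world's): the side area for what is cleared away. Origin: centre of the underside, top 4 mm above it.
- job_tray: Fixed orange kitting tray, 90 mm (x) by 240 mm (y), walls 4 mm thick and 33 mm high, floor 4 mm up, on the other side of the bench. A divider at y = -32 mm parts it. The larger, empty compartment, 82 mm (x) by 146 mm (y) inside, centre x = 0, y = 43 mm, is for the carton, its width along y. The smaller holds the oil filter. Origin: centre of the underside; x, y within 0.15 rad of the world's.
- oil_filter: White oil filter with a blue band, 66 mm diameter, 68 mm tall, standing in the job tray's smaller compartment; it stays there. Origin: centre of the underside.

How it is judged:
By the outcome, as a careful person would: the job done as asked, in the order asked, and still so for the second after the job is handed in, with the robot touching nothing.
It also fails if it takes over 118 s, if anything falls off the work surface, if the arm or the gripper's body presses on something with over 40 N, if the wrist force passes 120 N, or if a joint passes its speed limit or range.

### The arm

A 6-joint arm with a two-finger parallel gripper is mounted at the origin on the work surface. World frame = base frame: x ahead of the robot, y to its left, z up, the work surface at z = 0. Lengths are in m, angles in rad, forces in N, time in s.
With the tool pointing down it reaches from about 0.325 to 1 m from the base axis. Payload 5.1 kg.
Tool frame: the origin (TCP) lies midway between the tips of the shut fingers; the grasp point (between the pads) lies 19 mm behind it; z points along the fingers, y is the line along which they close (so a half turn about z gives the same grasp; the last joint's range is limited). The gripper opens to 85 mm and grips with 20 to 120 N. Pads are 22 mm wide; open, the fingers measure 114 mm over their backs; the gripper's body (76 mm by 85 mm) begins 54 mm behind the grasp point. The pads swing forward as they close: fully open they stand 13 mm farther back than shut.
Start: joints at [1.218, 0.124, 1.65, -0, 1.367, -0.083], TCP at [0.173, 0.626, 0.205] pointing down, gripper open.
Joint ranges: [-2.61, 2.61], [-1.02, 2.33], [0.03, 2.71], [-1.35, 4.49], [0.32, 2.68], [-2.91, 2.91]. Speed limits (rad/s): [2.57, 2.57, 3.14, 3.14, 3.14, 3.14].

### API

Orientations are given as a rotation vector (axis times angle).
In Python, from bench import manip gives the robot as it stands.
- The arm moves only by the tool jog_arm, never from a script. Its argument "motion" is a list of rows, each a list of 7 numbers: the closure, from 0 (fully open) to 1 (shut), then the shift along the tool's x, y, z in units of 500 mm (1.0 is 500 mm), then the turn, a rotation vector about the tool's x, y, z in units of 90 degrees (1.0 is 90 degrees). In form: [[jaw, dx, dy, dz, ax, ay, az], ...]. A call has 1 to 8 rows; each row is the pose to reach, as a shift and turn from the pose commanded when the call began, along the tool's axes at that moment; what a row does not reach only later rows make up. A row lasts 1/10 s, in which the tool goes at most 50 mm and 8.59 degrees, less where a joint would pass 70% of its speed; a pose out of reach is approached as far as the arm can. A call with a number of a shift or a turn outside -1 to 1 is refused whole. A call with a gripper value outside its range is refused whole. The fingers move at their own pace and stop on an object; "force" is the grip in N (left out, the last holds). Time passes only in rows, so rows that repeat a pose let the fingers close. It gives the time, the measured TCP pose, the force, the opening and the grip force at its end, in the units of the state.
- manip.get_state(): the state, without advancing time (a new reading comes with each control period).
- manip.read_camera(name): name is "scene" or "top" or "wrist"; returns the picture (480x640x3 uint8, red, green, blue); there is no depth.
- manip.camera_params(name): a dict with "mtx" (3x3 intrinsics, pixels), "R" (3x3) and "t" (3): a world point X has camera coordinates R X + t. Camera axes: x right, y down, z forward; pixel columns grow to the right and rows downward; lengths in m; the calibration is good to about 2 mm. The wrist camera is an equidistant fisheye: a pixel r from the principal point sees the ray r / f radians off the axis. A picture is of the moment at which its call begins: read the wrist's pose just before it. camera_params takes no time and is no camera call; for the wrist camera it gives the pose at the moment of the call.
- manip.close_job(): hands the job in; it is judged then, once.
The state is a dict: "clock": time; "joint_positions": joint angles; "qvel": joint speeds; "effort": joint torques, N m; "tool_pos": TCP position; "tool_rot": TCP orientation; "ft_force": force on the tool from outside, world axes, zero at the start; "wrist_torque": the same for the moment, N m; "gripper_width": finger opening in m; "finger_force": force on a finger pad.
Only numpy, scipy, OpenCV 4.12 (cv2) and the standard library are available. Lean on these libraries where they do the work, as an engineer would, in place of code of your own. Each camera call takes 0.05 s, during which the arm holds its last target. There are 200 camera calls.

## Working session

There is one attempt and no reset: what is moved stays moved. The work goes in short steps, Python scripts to look and compute and a tool call to move; the robot and the scene stay as the last step left them, time stands still between calls to the robot, and variables do not carry over. Pictures are saved under pics/ and viewed, at most 14 in all, crops included, and the job is handed in when it is done.

Besides the shell and the picture viewer there is one more tool, called after ">>>" as name(argument=value, ...), one argument or row to a line, values as JSON. jog_arm: Moves the arm, as the interface text tells. Shifts and turns lie within -1 to 1; 1 stands for 500 mm of shift or 90 degrees of turn. Its arguments: {"type":"object","properties":{"motion":{"type":"array"},"force":{"type":"number"}},"required":["motion"]}

```bash
ls; mkdir -p pics
python3 - <<'E'
from bench import manip
import cv2
print(manip.get_state())
for n in ("top","scene"):
    im=manip.read_camera(n); cv2.imwrite(f"pics/{n}0.png",im[:,:,::-1])
    p=manip.camera_params(n); print(n,p)
E
```

```text
pics
{'clock': 0.0, 'joint_positions': array([ 1.21842954e+00,  1.24490906e-01,  1.65167049e+00,  1.66351833e-06,
        1.36749392e+00, -8.25932248e-02]), 'qvel': array([ 1.09287367e-03, -1.28957370e-03, -6.73664370e-05,  4.28271553e-04,
       -3.97853633e-04,  6.18887287e-04]), 'effort': array([-3.29116097e-05, -4.23637819e+01, -3.65443718e+01, -1.23262121e-04,
        7.07521773e-03,  8.36521934e-06]), 'tool_pos': array([0.17302767, 0.62586056, 0.20376433]), 'tool_rot': array([-0.42241573, -3.11261195,  0.00316271]), 'ft_force': array([ 0.13264301,  0.80941731, -0.40306637]), 'wrist_torque': array([-0.07882167,  0.00446303, -0.00891969]), 'finger_force': 0.0, 'gripper_width': 0.08558320658652165}
top {'mtx': array([[442.98902613,   0.        , 314.91032339],
       [  0.        , 442.98902613, 240.87703832],
       [  0.        ,   0.        ,   1.        ]]), 'R': array([[-1.99651223e-02, -9.99800255e-01,  9.18670851e-04],
       [-9.75500455e-01,  1.92785090e-02, -2.19151090e-01],
       [ 2.19089605e-01, -5.27154216e-03, -9.75690502e-01]]), 't': array([-0.03664066,  0.52991767,  0.76944526])}
scene {'mtx': array([[502.41896861,   0.        , 322.32203492],
       [  0.        , 502.41896861, 231.95602013],
       [  0.        ,   0.        ,   1.        ]]), 'R': array([[ 0.4367475 ,  0.89956299,  0.00616863],
       [ 0.69158349, -0.33137016, -0.6417991 ],
       [-0.57529462,  0.28457028, -0.76684801]]), 't': array([-0.20193899, -0.33656576,  1.28196206])}
```

View pics/top0.png

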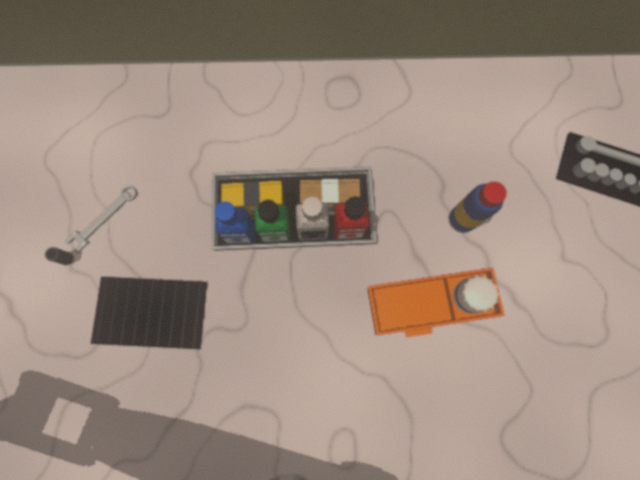

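View pics/scene0.png

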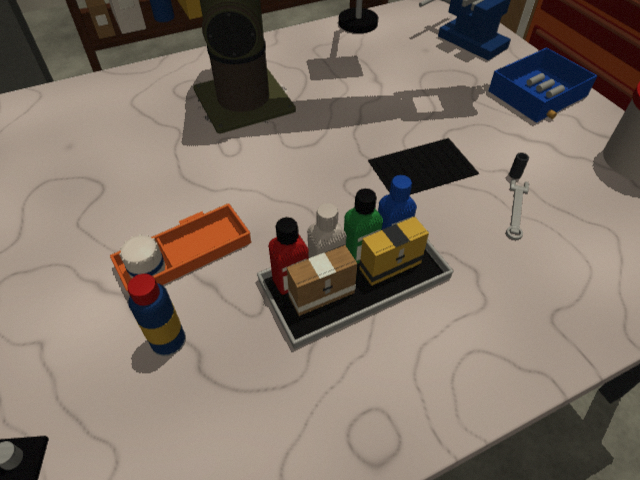

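The yellow carton (235–270, 193) is behind blue (232, 215) and green (270, 212). The mat is at left (150, 313) and the job tray at right, with its empty compartment around (412, 303). Next I'll measure them.

```bash
cat > h.py <<'E'
import numpy as np, cv2
from scipy.spatial.transform import Rotation as Rn
from bench import manip
def ray(n,u,v,p=None):
    p=p or manip.camera_params(n); K,R,t=p['mtx'],p['R'],p['t']
    a,b=(u-K[0,2])/K[0,0],(v-K[1,2])/K[1,1]
    if n=='wrist':
        th=np.hypot(a,b); s=np.sin(th)/max(th,1e-9); d=np.array([a*s,b*s,np.cos(th)])
    else: d=np.array([a,b,1.])
    return -R.T@t, R.T@d
def onz(n,u,v,z,p=None):
    c,d=ray(n,u,v,p); return (c+d*(z-c[2])/d[2])[:2]
def rect(n,cnt,z,p=None):
    "min-area rectangle of a contour after projection to the plane z: centre, sides, yaw of long side vs world y"
    w=np.array([onz(n,*q,z,p) for q in cnt.reshape(-1,2)],np.float32)
    (c,s,a)=cv2.minAreaRect(w*1000); b=cv2.boxPoints((c,s,a))
    e=max((b[1]-b[0],b[2]-b[1]),key=np.linalg.norm); e=e*np.sign(e[1])
    return np.array(c)/1000,np.sort(s),np.arctan2(-e[0],e[1])
def big(mask,k=1):
    cs=cv2.findContours(mask.astype(np.uint8),cv2.RETR_EXTERNAL,cv2.CHAIN_APPROX_NONE)[0]
    return sorted(cs,key=cv2.contourArea)[::-1][:k]
def rel(goal,yaw,jawless=True):
    "shift in tool units from current pose to goal pose; yaw = world yaw of tool y from world x axis, tool down"
    s=manip.get_state(); R0=Rn.from_rotvec(s['tool_rot'])
    y=np.array([np.cos(yaw),np.sin(yaw),0]); z=np.array([0,0,-1.]); Rg=Rn.from_matrix(np.c_[np.cross(y,z),y,z])
    alts=[(R0.inv()*Rg).as_rotvec(),(R0.inv()*Rg*Rn.from_rotvec([0,0,np.pi])).as_rotvec()]
    d=R0.inv().apply(np.array(goal)-s['tool_pos'])/0.5
    return d.round(4),[ (a/(np.pi/2)).round(4) for a in alts],s['joint_positions'].round(2)
E
python3 - <<'E'
from h import *
im=cv2.imread("pics/top0.png"); hsv=cv2.cvtColor(im,cv2.COLOR_BGR2HSV); H,S,V=cv2.split(hsv)
def win(m,x0,x1,y0,y1):
    o=np.zeros_like(m,bool); o[y0:y1,x0:x1]=m[y0:y1,x0:x1]; return o
print("cam",ray('top',0,0)[0])
m=win(V<80,80,220,265,355); print("mat",rect('top',big(m)[0],.004))
m=win((H<16)&(S>150),360,510,262,340); m=cv2.morphologyEx(m.astype(np.uint8),cv2.MORPH_OPEN,np.ones((3,3)));
m2=m.copy(); 
for n,mm in (('job incl tab',m),('job open',cv2.morphologyEx(m,cv2.MORPH_OPEN,np.ones((15,15))))): print(n,rect('top',big(mm)[0],.033))
print(im[[160,172,176,210],[290]],im[[200],[205,214,217,222]])
cv2.imwrite("pics/crop.png",cv2.resize(im[155:345,190:510],None,fx=2.5,fy=2.5,interpolation=cv2.INTER_CUBIC))
for u,v in ((213,176),(372,169),(376,243),(215,248)): print('tray',onz('top',u,v,.024))
for n,(u,v) in dict(blue=(227,211),green=(268,211),white=(312,207),red=(355,207)).items(): print(n,onz('top',u,v,.16))
E
```

```text
cam [ 0.34762593 -0.0427932   0.86690613]
mat (array([0.40750671, 0.27330151]), array([124.90821838, 205.80776978]), np.float32(-0.06728416))
job incl tab (array([ 0.41024545, -0.27042905]), array([100.61450195, 239.82829285]), np.float32(0.12960845))
job open (array([ 0.40516599, -0.23145778]), array([100.61450195, 161.22654724]), np.float32(0.12960818))
[[154 165 185]
 [113 120 126]
 [ 87  97 102]
 [ 43  51  56]] [[144 156 173]
 [116 126 132]
 [ 76  80  85]
 [ 69 131 157]]
tray [0.67498661 0.15539348]
tray [ 0.68370392 -0.16586252]
tray [ 0.53030884 -0.16626256]
tray [0.52655417 0.14699868]
blue [0.56007714 0.09830721]
green [0.5587367  0.03025229]
white [ 0.56422388 -0.04292398]
red [ 0.56281527 -0.11447252]
```

View pics/crop.png

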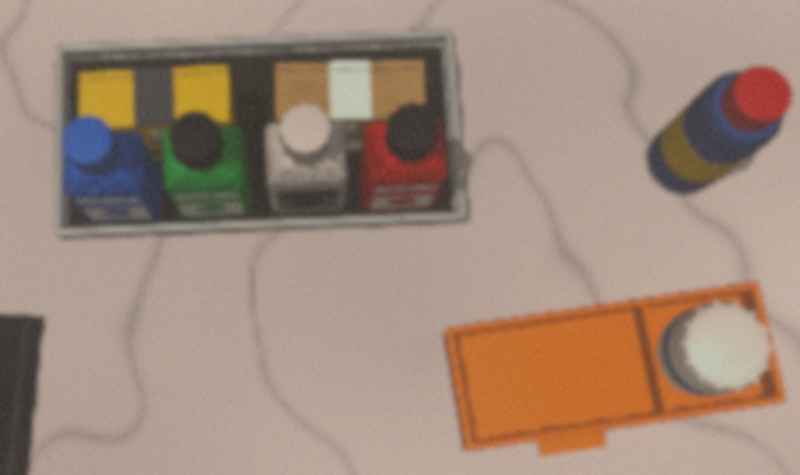

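The crop shows caps at about (88,141), (197,140), (305,130) and (412,132), and clear rims on both trays. I'll fit frames from these.

Run:
```python
from h import *
P=lambda L,z: np.array([onz('top',u/2.5+190-.3,v/2.5+155-.3,z) for u,v in L])
def fit(mod,w):
    m=mod-mod.mean(0); d=w-w.mean(0); U,_,Vt=np.linalg.svd(m.T@d); R=(U@Vt).T
    t=w.mean(0)-R@mod.mean(0); print(t.round(4),'yaw',np.arctan2(R[1,0],R[0,0]).round(4),'res mm',((w-(mod@R.T+t))*1e3).round(1).tolist()); return R,t
caps=P([(88,141),(197,140),(305,130),(412,132)],.16); print(caps.round(4))
m=np.array([(-45,108),(-45,36),(-45,-36),(-45,-108)])/1e3
R,t=fit(m,caps)
fit(np.array([(78,160),(78,-160),(-78,-160),(-78,160)])/1e3,P([(58,48),(450,33),(467,218),(60,236)],.024))
for n,z in (('yellowtop',.094),): print(n,P([(78,72),(230,65)],z), 'pred', np.array([(29,127),(29,17)])/1e3@R.T+t)
R,t=fit(np.array([(45,120),(45,-120),(-45,-120),(-45,120)])/1e3,P([(445,330),(757,283),(785,400),(466,449)],.033)); print('slot',R@[0,.043]+t)
print(rel([.56,.03,.26],0.03))
```

```text
[[ 0.56    0.1018]
 [ 0.5592  0.0294]
 [ 0.5648 -0.0424]
 [ 0.562  -0.1136]]
[ 0.6065 -0.0055] yaw 0.016 res mm [[0.2, 0.0], [-1.7, -0.4], [2.7, -0.2], [-1.2, 0.6]]
[ 0.6056 -0.0059] yaw 0.0264 res mm [[0.1, -0.4], [-1.7, 2.4], [0.6, 0.5], [1.0, -2.6]]
yellowtop [[0.63286756 0.12394826]
 [0.63612212 0.0119999 ]] pred [[0.63344116 0.12196068]
 [0.63520122 0.01197476]]
[ 0.4158 -0.2704] yaw 0.1289 res mm [[-0.7, 0.5], [-0.4, -0.7], [0.6, -0.5], [0.5, 0.7]]
slot [ 0.41030419 -0.22773401]
(array([-1.0635, -0.9426, -0.1106]), [array([-1.100e-03,  7.000e-04,  8.091e-01]), array([-8.0000e-04, -1.2000e-03, -1.1909e+00])], array([ 1.22,  0.12,  1.65, -0.  ,  1.37, -0.08]))
```

>>> jog_arm(
  motion=[
    [0,-0.99,-0.78,-0.11,0,0,0.81],
    [0,-0.99,-0.78,-0.11,0,0,0.81],
    [0,-0.99,-0.78,-0.11,0,0,0.81],
    [0,-0.99,-0.78,-0.11,0,0,0.81],
    [0,-0.99,-0.78,-0.11,0,0,0.81],
    [0,-0.99,-0.78,-0.11,0,0,0.81],
    [0,-0.99,-0.78,-0.11,0,0,0.81],
    [0,-0.99,-0.78,-0.11,0,0,0.81],
  ],
)

```text
clock: 0.9
tool_pos: [0.4098, 0.3035, 0.2396]
tool_rot: [-2.113, -2.324, 0.0]
ft_force: [-0.0, 0.4, 0.1]
gripper_width: 0.0857
finger_force: 0.0
```

```bash
python3 -c "
from h import *
print(rel([.56,.065,.27],0.025))"
```

```text
(array([-0.5033,  0.2538, -0.0608]), [array([-0.0001,  0.0001,  0.0446]), array([-1.0000e-04, -2.0000e-04, -1.9554e+00])], array([ 0.53, -0.21,  1.92,  0.  ,  1.44,  0.44]))
```

>>> jog_arm(
  motion=[
    [0,-0.503,0.254,-0.06,0,0,0.045],
    [0,-0.503,0.254,-0.06,0,0,0.045],
    [0,-0.503,0.254,-0.06,0,0,0.045],
    [0,-0.503,0.254,-0.06,0,0,0.045],
    [0,-0.503,0.254,-0.06,0,0,0.045],
    [0,-0.503,0.254,-0.06,0,0,0.045],
    [0,-0.503,0.254,-0.06,0,0,0.045],
    [0,-0.503,0.254,-0.06,0,0,0.045],
  ],
)

```text
clock: 1.7
tool_pos: [0.5607, 0.0675, 0.2691]
tool_rot: [-2.188, -2.252, 0.001]
ft_force: [1.0, 0.4, -0.2]
gripper_width: 0.0855
finger_force: 0.0
```

```bash
python3 -c "
from h import *
import pickle
s=manip.get_state();p=manip.camera_params('wrist');im=manip.read_camera('wrist')
cv2.imwrite('pics/w1.png',im[:,:,::-1]);pickle.dump(p,open('w1.pkl','wb'));print(p,rel([.56,.065,.27],0.025),s['tool_pos'])"
```

```text
{'mtx': array([[371.64829954,   0.        , 313.35486567],
       [  0.        , 371.64829954, 239.17058944],
       [  0.        ,   0.        ,   1.        ]]), 'R': array([[ 0.99958421,  0.02880786, -0.00123004],
       [ 0.02797219, -0.95846912,  0.28382126],
       [ 0.00699733, -0.28373766, -0.95887642]]), 't': array([-0.56184872, -0.00699492,  0.45506499])} (array([-0.0066, -0.001 , -0.0018]), [array([-0.0009, -0.0003,  0.0034]), array([ 4.0000e-04, -1.5000e-03, -1.9966e+00])], array([ 0.03, -0.1 ,  1.77,  0.  ,  1.47, -0.  ])) [0.56072516 0.0675366  0.2691082 ]
```

View pics/w1.png

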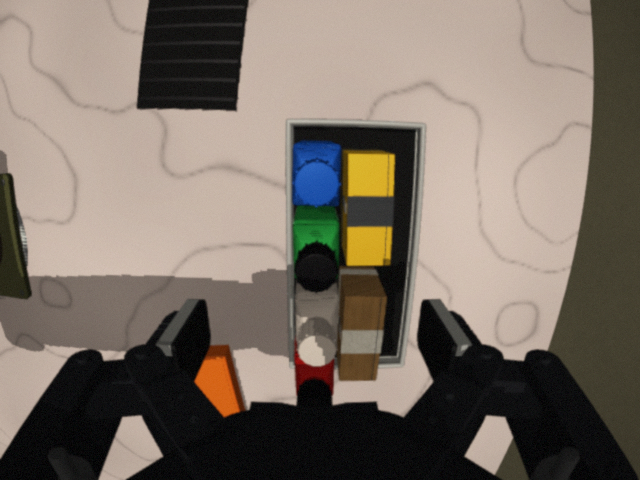

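The wrist view shows caps at about blue (316,184), green (316,271) and white (317,350). The yellow carton's top spans (343–395, 150–265), and the tray rim corners are visible.

Run:
```python
from h import *
import pickle
p=pickle.load(open('w1.pkl','rb')); im=cv2.imread('pics/w1.png'); g=cv2.medianBlur(cv2.cvtColor(im,cv2.COLOR_BGR2GRAY),3)
for n,ch,(u,v) in (('blue',2,(316,184)),('blueG',1,(316,184)),('green',1,(316,271)),('white',1,(317,350))):
    s=im[v-36:v+36,u-36:u+36,1 if ch==1 else 1]; s=cv2.resize(s,None,fx=4,fy=4,interpolation=cv2.INTER_CUBIC)
    c=cv2.HoughCircles(s,cv2.HOUGH_GRADIENT,1,200,param1=60,param2=12,minRadius=64,maxRadius=104)
    if c is not None:
        x,y,r=c[0,0]; U,Vv=u-36+x/4,v-36+y/4; print(n,U,Vv,r/4,onz('wrist',U,Vv,.16,p).round(4))
print('rim',np.array([onz('wrist',*q,.024,p) for q in ((287,120),(425,124),(403,365),(291,366))]).round(4))
H,S,V=cv2.split(cv2.cvtColor(im,cv2.COLOR_BGR2HSV)); m=(H>18)&(H<35)&(S>120); m[:, :330]=0;m[:,410:]=0
m=cv2.morphologyEx(m.astype(np.uint8),cv2.MORPH_CLOSE,np.ones((41,5))); print('yellow',rect('wrist',big(m)[0],.094,p), cv2.boundingRect(big(m)[0]))
cv2.imwrite('pics/c2.png',cv2.resize(im[110:400,270:440],None,fx=2,fy=2,interpolation=cv2.INTER_CUBIC))
```

```text
blue 315.125 185.375 23.9 [0.5608 0.0987]
blueG 315.125 185.375 23.9 [0.5608 0.0987]
green 314.875 267.625 24.75 [0.5625 0.0328]
white 316.375 344.125 22.2 [ 0.5661 -0.0393]
rim [[ 0.5288  0.1516]
 [ 0.6836  0.1553]
 [ 0.6904 -0.1611]
 [ 0.5366 -0.1634]]
yellow (array([0.61613544, 0.03149101]), array([ 60.39984131, 228.65553284]), np.float32(0.11696054)) (338, 128, 63, 216)
```

View pics/c2.png

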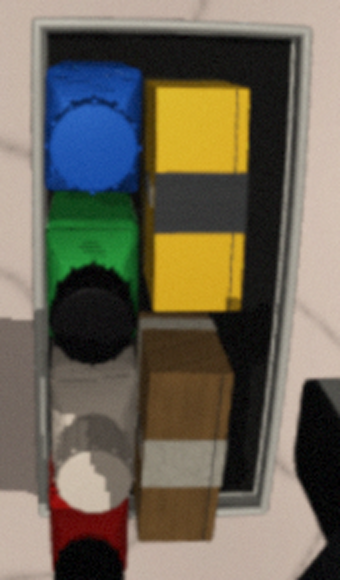

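```bash
python3 -c "
from h import *
print(rel([.561,.101,.131],0.023), manip.get_state()['tool_pos'])"
```

```text
(array([0.0652, 0.0036, 0.2762]), [array([-0.0009, -0.0003,  0.0046]), array([ 4.0000e-04, -1.5000e-03, -1.9954e+00])], array([ 0.03, -0.1 ,  1.77,  0.  ,  1.47, -0.  ])) [0.5603741  0.06830632 0.2690808 ]
```

>>> jog_arm(
  motion=[
    [0,0.065,0.003,0,0,0,0.004],
    [0,0.065,0.003,0.08,0,0,0.004],
    [0,0.065,0.003,0.15,0,0,0.004],
    [0,0.065,0.003,0.18,0,0,0.004],
    [0,0.065,0.003,0.18,0,0,0.004],
  ],
)

```text
clock: 2.25
tool_pos: [0.5589, 0.1014, 0.1766]
tool_rot: [-2.19, -2.247, 0.007]
ft_force: [-0.3, -0.1, 0.0]
gripper_width: 0.0856
finger_force: 0.0
```

```bash
python3 -c "
from h import *
import pickle
print(rel([.561,.101,.131],0.023), manip.get_state()['tool_pos'])
p=manip.camera_params('wrist');im=manip.read_camera('wrist')
cv2.imwrite('pics/w2.png',im[:,:,::-1]);pickle.dump(p,open('w2.pkl','wb'))
for q in ((.561,.101,.164),(.5625,.031,.164)):
  c=p['R']@np.array(q)+p['t'];r=np.hypot(c[0],c[1]);th=np.arctan2(r,c[2]);print(p['mtx'][:2,2]+p['mtx'][0,0]*th*c[:2]/r)
"
```

```text
(array([-0.0008,  0.0046,  0.0912]), [array([-0.0038,  0.0002,  0.0017]), array([-2.0000e-04, -6.0000e-03, -1.9983e+00])], array([ 0.08, -0.03,  1.86,  0.  ,  1.32,  0.06])) [0.55894204 0.10137539 0.17663586]
[317.87285496 271.94412777]
[316.76793088 378.62597968]
```

View pics/w2.png

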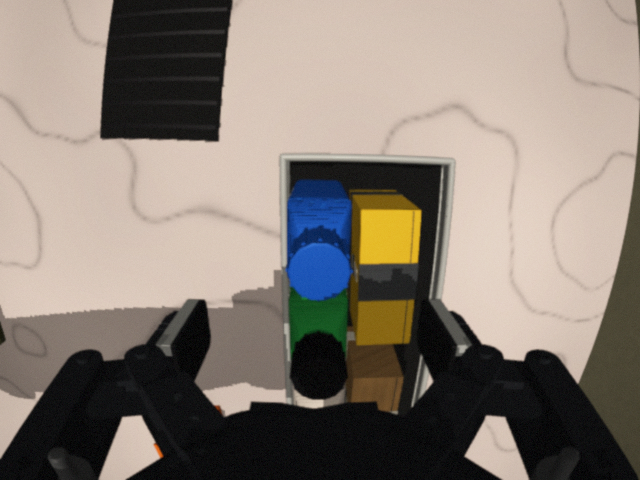

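The blue cap at (319,271) matches the prediction (318,272), so I'll descend and grip.

>>> jog_arm(
  motion=[
    [0,-0.001,0.005,0.05,0.003,0,0],
    [0,-0.001,0.005,0.091,0.003,0,0],
    [0,-0.001,0.005,0.091,0.003,0,0],
    [0.3,-0.001,0.005,0.091,0.003,0,0],
    [0.8,-0.001,0.005,0.091,0.003,0,0],
    [0.8,-0.001,0.005,0.091,0.003,0,0],
    [0.8,-0.001,0.005,0.091,0.003,0,0],
    [0.8,-0.001,0.005,0.091,0.003,0,0],
  ],
  force=50,
)

```text
clock: 3.1
tool_pos: [0.5662, 0.1002, 0.1389]
tool_rot: [2.194, 2.248, 0.001]
ft_force: [-2.4, -0.3, 9.5]
gripper_width: 0.0172
finger_force: 4.7
```

```bash
python3 -c "
from h import *
s=manip.get_state();print(s['tool_pos'],s['ft_force'],s['gripper_width'],s['finger_force'])
im=manip.read_camera('wrist')[:,:,::-1];im2=manip.read_camera('scene')[:,:,::-1]
cv2.imwrite('pics/w3.png',np.hstack([cv2.resize(im[150:450,200:480],(400,428)),cv2.resize(im2[140:350,240:460],(400,382))[:, :] if 0 else cv2.resize(im2[140:350,240:460],(400,428))]))
"
```

```text
[0.56615383 0.10019041 0.13893932] [-2.38611727 -0.27037532  9.54960426] 0.017242902777097637 4.715443567565671
```

View pics/w3.png

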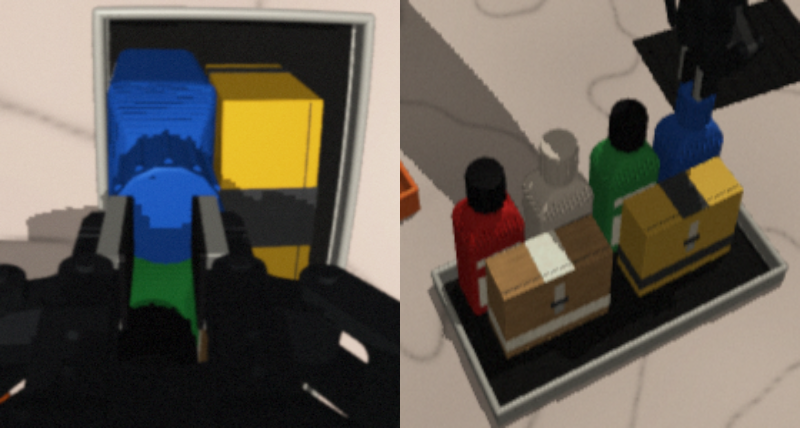

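The bottle still stands, but the opening of 17 mm is less than the 34 mm cap, so this is not a proper grip. I'll check the geometry numerically before moving.

```bash
cat >> h.py <<'E'
def proj(n,q,p=None):
    p=p or manip.camera_params(n); c=p['R']@np.array(q)+p['t']; K=p['mtx']
    if n!='wrist': return (K@c)[:2]/c[2]
    r=np.hypot(c[0],c[1]); return K[:2,2]+K[0,0]*np.arctan2(r,c[2])*c[:2]/max(r,1e-9)
E
python3 -c "
from h import *
s=manip.get_state();R=Rn.from_rotvec(s['tool_rot']);t=s['tool_pos']
print(s['joint_positions'],s['tool_pos'],R.as_matrix().round(3).tolist())
f=lambda q:((q-[200,150])*[400/280,428/300]).round(0)
for n,o in (('tcp',(0,0,0)),('grasp',(0,0,-.019)),('pad+',(0,.017,-.019)),('pad-',(0,-.017,-.019))):
  print(n,f(proj('wrist',t+R.apply(o))), ((proj('scene',t+R.apply(o))-[240,140])*[400/220,428/210]).round())
for n,q in (('capc',(.561,.101,.164)),('cap-x',(.544,.101,.164)),('cap+x',(.578,.101,.164)),('capcbase',(.561,.101,.132))): print(n,f(proj('wrist',q)),((proj('scene',q)-[240,140])*[400/220,428/210]).round())
"
```

```text
[8.17072642e-02 9.38810760e-03 1.88453551e+00 2.21019015e-04
 1.24679099e+00 5.75696182e-02] [0.56612946 0.10020297 0.13889469] [[-0.024, 1.0, 0.001], [1.0, 0.024, 0.0], [0.0, 0.001, -1.0]]
tcp [163. 186.] [291. 109.]
grasp [163. 210.] [294.  93.]
pad+ [217. 210.] [304. 106.]
pad- [108. 210.] [284.  80.]
capc [146. 216.] [293.  84.]
cap-x [ 89. 214.] [283.  71.]
cap+x [202. 217.] [302.  97.]
capcbase [148. 176.] [288. 110.]
```

```bash
python3 -c "
from h import *
a=manip.read_camera('scene')[120:240,340:440,::-1];b=manip.read_camera('wrist')[240:350,240:360,::-1]
cv2.imwrite('pics/z4.png',np.hstack([cv2.resize(a,(400,480),interpolation=2),cv2.resize(b,(400,480),interpolation=2)]))
"
```

```text
(no output)
```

View pics/z4.png

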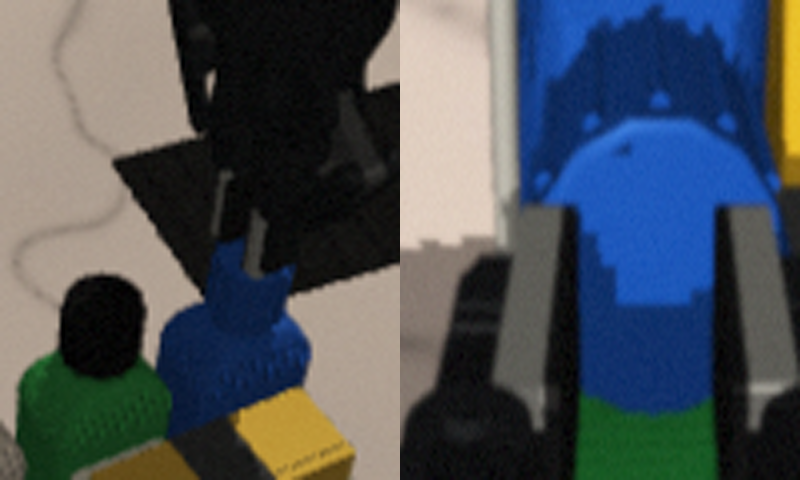

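The fingers appear to be resting on top of the cap, so I'll triangulate the true cap height from the first pictures.

Run:
```python
from h import *
import pickle
def tri(*rs):
    A=sum(np.eye(3)-np.outer(d,d) for c,d in rs); b=sum((np.eye(3)-np.outer(d,d))@c for c,d in rs); return np.linalg.solve(A,b)
def R(n,u,v,p=None):
    c,d=ray(n,u,v,p); return c,d/np.linalg.norm(d)
w1=pickle.load(open('w1.pkl','rb'));w2=pickle.load(open('w2.pkl','rb'))
a=R('top',224.9,211.1);b=R('scene',401.5,182);c=R('wrist',316,184,w1);d=R('wrist',319.5,271,w2)
print('blue ts',tri(a,b),'tw1',tri(a,c),'w1w2',tri(c,d),'tw2',tri(a,d))
print('green ts',tri(R('top',268.5,210.7),R('scene',366,195)),'tw',tri(R('top',268.5,210.7),R('wrist',316,270,w1)))
print('wristcam',R('wrist',0,0)[0], R('wrist',0,0,w2)[0])
s=manip.get_state(); print(s['effort'].round(2), s['ft_force'],s['qvel'].round(4))
```

```text
blue ts [0.56019053 0.10237096 0.16026917] tw1 [0.56046355 0.10072943 0.1615269 ] w1w2 [0.56167338 0.09961297 0.15908161] tw2 [0.56078334 0.10106908 0.16121754]
green ts [0.56014951 0.03119398 0.15952307] tw [0.56234968 0.02933218 0.1541188 ]
wristcam [0.56395712 0.17129198 0.30743716] [0.55783233 0.17259185 0.34513918]
[-5.000e-02 -2.920e+01 -2.997e+01  3.000e-02 -8.500e-01  1.000e-02] [-2.53686275 -0.57753918 11.01936203] [ 0.0001 -0.0006  0.0003  0.0011  0.0002  0.0004]
```

>>> jog_arm(
  motion=[
    [0,0,0,0,0,0,0],
    [0,0,0,0,0,0,0],
    [0,0,0,0,0,0,0],
    [0,0,0,0,0,0,0],
  ],
)

```text
clock: 3.7
tool_pos: [0.5635, 0.1, 0.1336]
tool_rot: [-2.192, -2.245, 0.007]
ft_force: [-0.4, -0.0, -0.6]
gripper_width: 0.0745
finger_force: 0.0
```

```bash
python3 -c "
from h import *
p=manip.camera_params('wrist')
b=manip.read_camera('wrist')[:,:,::-1]
cv2.imwrite('pics/w5.png',b)
s=manip.get_state();print(s['tool_pos'],s['tool_rot'],s['ft_force'],s['gripper_width'])
for z in (.16,.164): print(proj('wrist',(.561,.101,z)),proj('wrist',(.578,.101,z)),proj('wrist',(.561,.118,z)))
"
```

```text
[0.56346085 0.09998013 0.13360675] [-2.1916821  -2.24504208  0.00683309] [ 0.54217418 -0.28065349  0.39377261] 0.0811112461930464
[307.88460574 302.3485236 ] [347.81977762 303.13119182] [308.66593988 264.95639389]
[307.6988061  306.59453475] [348.57828826 307.37669818] [308.48822709 268.47376089]
```

View pics/w5.png

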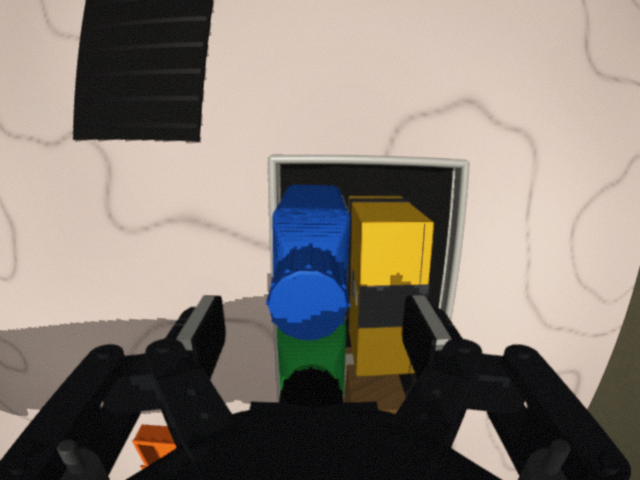

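Blue is undisturbed, with its cap at (309,304), close to the prediction of (308,302–307). The fingertips actually sit about 20 mm higher than the stated TCP, so I'll go lower.

>>> jog_arm(
  motion=[
    [0,0,-0.003,0.015,0.003,0,0],
    [0,0,-0.003,0.037,0.003,0,0],
    [0,0,-0.003,0.037,0.003,0,0],
    [0.7,0,-0.003,0.037,0.003,0,0],
    [0.7,0,-0.003,0.037,0.003,0,0],
    [0.7,0,-0.003,0.037,0.003,0,0],
    [0.7,0,-0.003,0.037,0.003,0,0],
    [0.7,0,-0.003,0.037,0.003,0,0],
  ],
  force=50,
)

```text
clock: 4.55
tool_pos: [0.5628, 0.1001, 0.1165]
tool_rot: [-2.19, -2.244, 0.009]
ft_force: [-0.5, 0.5, 2.2]
gripper_width: 0.0322
finger_force: 50.2
```

>>> jog_arm(
  motion=[
    [0.7,0,0,-0.04,0,0,0],
    [0.7,0,0,-0.11,0,0,0],
    [0.7,0.03,-0.02,-0.16,0,0,0],
    [0.7,0.1,-0.065,-0.16,0,0,0],
    [0.7,0.18,-0.116,-0.16,0,0,0],
    [0.7,0.26,-0.168,-0.16,0,0,0],
    [0.7,0.34,-0.22,-0.16,0,0,0],
    [0.7,0.4,-0.259,-0.16,0,0,0],
  ],
  force=70,
)

```text
clock: 5.35
tool_pos: [0.4264, 0.2983, 0.1959]
tool_rot: [-2.188, -2.244, 0.013]
ft_force: [0.9, -0.3, -4.7]
gripper_width: 0.0317
finger_force: 70.1
```

```bash
python3 -c "
from h import *
s=manip.get_state();print(rel([.411,.323,.117],0.023),s['tool_pos'],s['gripper_width'])
b=manip.read_camera('scene')[:,:,::-1];c=manip.read_camera('wrist')[:,:,::-1]
cv2.imwrite('pics/s6.png',np.hstack([b[60:360,230:630],c[150:450,120:520]]))
"
```

```text
(array([ 0.0502, -0.0278,  0.158 ]), [array([-0.0072,  0.0002,  0.0014]), array([-3.0000e-04, -1.1300e-02, -1.9986e+00])], array([ 0.5 , -0.15,  1.94,  0.01,  1.37,  0.48])) [0.42642748 0.29832335 0.19586449] 0.03173628853508428
```

View pics/s6.png

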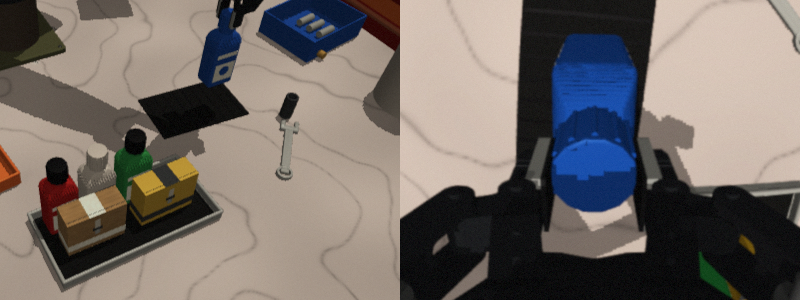

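Blue is held upright over the mat, and the other three bottles are untouched. I'll lower and release it.

>>> jog_arm(
  motion=[
    [0.7,0.05,-0.028,0.03,-0.004,0,0],
    [0.7,0.05,-0.028,0.09,-0.004,0,0],
    [0.7,0.05,-0.028,0.13,-0.004,0,0],
    [0.7,0.05,-0.028,0.15,-0.004,0,0],
    [0.7,0.05,-0.028,0.156,-0.004,0,0],
    [0.7,0.05,-0.028,0.156,-0.004,0,0],
  ],
)

```text
clock: 6.05
tool_pos: [0.4138, 0.3211, 0.1191]
tool_rot: [-2.194, -2.246, 0.004]
ft_force: [0.6, 0.7, -2.4]
gripper_width: 0.0316
finger_force: 70.3
```

```bash
python3 -c "
from h import *
s=manip.get_state();print(rel([.411,.323,.117],0.023)[:2],s['tool_pos'],s['gripper_width'],s['ft_force'])
"
```

```text
(array([ 0.0039, -0.0055,  0.0042]), [array([-0.0021,  0.0002,  0.0003]), array([-3.0000e-04, -3.4000e-03, -1.9997e+00])]) [0.4138079  0.32112994 0.11911298] 0.03156016402524994 [ 0.60275634  0.6500493  -2.36155041]
```

>>> jog_arm(
  motion=[
    [0.7,0,0,0.004,0,0,0],
    [0.7,0,0,0.005,0,0,0],
    [0,0,0,0.005,0,0,0],
    [0,0,0,0.005,0,0,0],
    [0,0,0,0.005,0,0,0],
    [0,0,0,0.005,0,0,0],
    [0,0,0,-0.04,0,0,0],
    [0,0,0,-0.14,0,0,0],
  ],
)

```text
clock: 6.85
tool_pos: [0.4108, 0.3197, 0.1848]
tool_rot: [-2.191, -2.245, 0.02]
ft_force: [0.4, 0.4, -0.4]
gripper_width: 0.0851
finger_force: 0.0
```

```bash
python3 -c "
from h import *
s=manip.get_state();print(rel([.5625,.030,.187],0.023),s['tool_pos'],s['gripper_width'],s['ft_force'])
"
```

```text
(array([-0.5865,  0.2893, -0.0048]), [array([-0.0078,  0.0034,  0.0007]), array([-0.0054, -0.0122, -1.9993])], array([ 0.56, -0.14,  1.95,  0.  ,  1.35,  0.53])) [0.41084155 0.31965983 0.18481748] 0.08511345176164806 [ 0.40518376  0.4010875  -0.36453147]
```

>>> jog_arm(
  motion=[
    [0,-0.09,0.044,-0.03,-0.004,0,0],
    [0,-0.18,0.088,-0.03,-0.004,0,0],
    [0,-0.27,0.132,-0.03,-0.004,0,0],
    [0,-0.36,0.176,-0.03,-0.004,0,0],
    [0,-0.45,0.22,-0.03,-0.004,0,0],
    [0,-0.54,0.264,-0.03,-0.004,0,0],
    [0,-0.587,0.289,-0.03,-0.004,0,0],
    [0,-0.587,0.289,-0.03,-0.004,0,0],
  ],
)

```text
clock: 7.65
tool_pos: [0.5667, 0.0283, 0.2038]
tool_rot: [2.198, 2.241, 0.003]
ft_force: [0.6, 0.6, -0.1]
gripper_width: 0.0857
finger_force: 0.0
```

```bash
python3 -c "
from h import *
s=manip.get_state();print(rel([.5625,.030,.115],0.023)[:2],s['tool_pos'],s['ft_force'])
print(proj('wrist',(.5625,.030,.162)),proj('wrist',(.5795,.030,.162)),proj('wrist',(.5625,.047,.162)),proj('wrist',(.411,.323,.162)))
cv2.imwrite('pics/w7.png',np.hstack([manip.read_camera('wrist')[:,120:520,::-1],cv2.resize(manip.read_camera('top')[140:380,70:420,::-1],(400,480))]))
"
```

```text
(array([ 0.0037, -0.0089,  0.1776]), [array([ 0.0023,  0.0005, -0.0023]), array([ 8.0000e-04, -3.6000e-03,  1.9977e+00])]) [0.56667422 0.02827574 0.20381277] [ 0.63183579  0.58337609 -0.10009092]
[306.55954407 250.41306687] [335.04736726 250.89093967] [306.97486413 222.71481415] [ 107.80357963 -140.46877739]
```

View pics/w7.png

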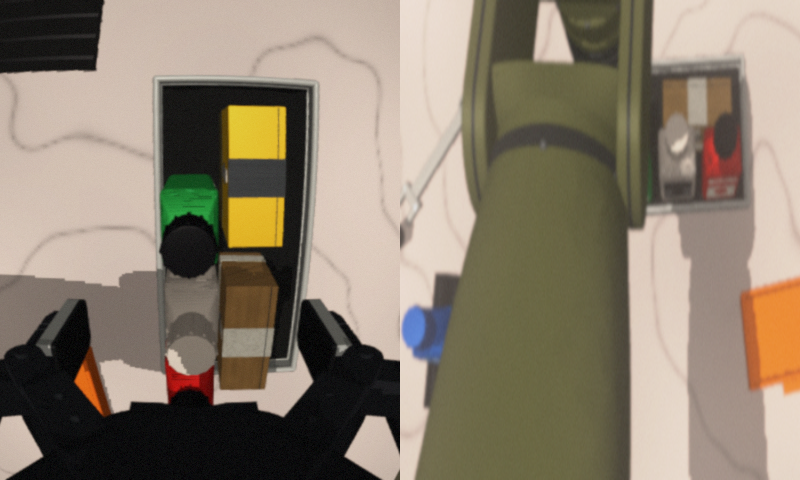

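Green's cap is at (309,250), close to the prediction, and blue stands upright on the mat. Now I'll grip green.

>>> jog_arm(
  motion=[
    [0,0.003,-0.005,0.06,0,0,0],
    [0,0.003,-0.005,0.13,0,0,0],
    [0,0.003,-0.005,0.165,0,0,0],
    [0,0.003,-0.005,0.177,0,0,0],
    [0,0.003,-0.005,0.177,0,0,0],
    [0,0.003,-0.005,0.177,0,0,0],
  ],
)

```text
clock: 8.35
tool_pos: [0.5639, 0.0336, 0.1168]
tool_rot: [2.191, 2.246, 0.006]
ft_force: [0.6, -0.5, 0.8]
gripper_width: 0.0855
finger_force: 0.0
```

```bash
python3 -c "
from h import *
s=manip.get_state();print(rel([.5638,.030,.115],0.023)[:2],s['tool_pos'],s['ft_force'])
"
```

```text
(array([-0.0072, -0.0003,  0.0036]), [array([0.0035, 0.0001, 0.0013]), array([-1.0000e-04,  5.6000e-03, -1.9987e+00])]) [0.56386813 0.0336209  0.11679036] [ 0.63563595 -0.45439768  0.76166701]
```

>>> jog_arm(
  motion=[
    [0,-0.006,0,0.003,0.003,0,0],
    [0.7,-0.006,0,0.003,0.003,0,0],
    [0.7,-0.006,0,0.003,0.003,0,0],
    [0.7,-0.006,0,0.003,0.003,0,0],
    [0.7,-0.006,0,0.003,0.003,0,0],
    [0.7,-0.006,0,0.003,0.003,0,0],
    [0.7,-0.006,0,0.003,0.003,0,0],
    [0.7,-0.006,0,0.003,0.003,0,0],
  ],
  force=60,
)

```text
clock: 9.15
tool_pos: [0.5636, 0.0299, 0.1142]
tool_rot: [-2.194, -2.248, 0.001]
ft_force: [-0.2, -0.2, 3.2]
gripper_width: 0.0322
finger_force: 60.1
```

```bash
python3 -c "
from h import *
s=manip.get_state();print(rel([.404,.223,.115],0.023)[:2],s['tool_pos'],s['ft_force'],s['gripper_width'])
"
```

```text
(array([ 0.3937, -0.3098, -0.0014]), [array([-0.0003,  0.0001,  0.0006]), array([-1.0000e-04, -5.0000e-04, -1.9994e+00])]) [0.5635896  0.02992871 0.11423362] [-0.21764711 -0.16719104  3.22964534] 0.032201298003305304
```

>>> jog_arm(
  motion=[
    [0.7,0,0,-0.04,0,0,0],
    [0.7,0,0,-0.11,0,0,0],
    [0.7,0.02,-0.016,-0.16,0,0,0],
    [0.7,0.09,-0.071,-0.16,0,0,0],
    [0.7,0.165,-0.13,-0.16,0,0,0],
    [0.7,0.24,-0.19,-0.16,0,0,0],
    [0.7,0.315,-0.248,-0.16,0,0,0],
    [0.7,0.37,-0.29,-0.16,0,0,0],
  ],
  force=70,
)

```text
clock: 9.95
tool_pos: [0.4111, 0.2127, 0.1926]
tool_rot: [-2.192, -2.247, 0.005]
ft_force: [0.4, 0.5, -1.5]
gripper_width: 0.0322
finger_force: 70.1
```

```bash
python3 -c "
from h import *
s=manip.get_state();print(rel([.404,.223,.116],0.023)[:2],s['tool_pos'],s['ft_force'],s['gripper_width'])
"
```

```text
(array([ 0.021 , -0.013 ,  0.1532]), [array([-0.0026,  0.0002,  0.0013]), array([-3.0000e-04, -4.2000e-03, -1.9987e+00])]) [0.41108342 0.21270133 0.19256006] [ 0.42664105  0.51348897 -1.4504263 ] 0.0321544954934773
```

>>> jog_arm(
  motion=[
    [0.7,0.018,-0.012,0.03,-0.002,0,0],
    [0.7,0.018,-0.012,0.09,-0.002,0,0],
    [0.7,0.018,-0.012,0.13,-0.002,0,0],
    [0.7,0.018,-0.012,0.147,-0.002,0,0],
    [0.7,0.018,-0.012,0.152,-0.002,0,0],
    [0.7,0.018,-0.012,0.154,-0.002,0,0],
    [0.7,0.018,-0.012,0.154,-0.002,0,0],
  ],
)

```text
clock: 10.65
tool_pos: [0.4084, 0.2204, 0.1179]
tool_rot: [2.194, 2.246, 0.004]
ft_force: [-0.1, -0.3, -1.6]
gripper_width: 0.0318
finger_force: 70.0
```

>>> jog_arm(
  motion=[
    [0.7,0,0,0.004,0,0,0],
    [0.7,0,0,0.006,0,0,0],
    [0.7,0,0,0.006,0,0,0],
    [0,0,0,0.006,0,0,0],
    [0,0,0,0.006,0,0,0],
    [0,0,0,0.006,0,0,0],
    [0,0,0,0.006,0,0,0],
    [0,0,0,-0.04,0,0,0],
  ],
)

```text
clock: 11.45
tool_pos: [0.4051, 0.2194, 0.1339]
tool_rot: [-2.193, -2.247, 0.008]
ft_force: [0.0, -0.6, -0.4]
gripper_width: 0.0855
finger_force: 0.0
```

```bash
python3 -c "
from h import *
s=manip.get_state();print(rel([.613,.067,.17],0.023),s['tool_pos'],s['ft_force'],s['gripper_width'])
"
```

```text
(array([-0.3148,  0.4079, -0.0735]), [array([-0.0031,  0.0015,  0.0006]), array([-0.0024, -0.0049, -1.9993])], array([ 0.38, -0.25,  2.13, -0.  ,  1.27,  0.36])) [0.40514831 0.21935169 0.13389171] [ 0.02024983 -0.55451218 -0.38804334] 0.0854785200041729
```

>>> jog_arm(
  motion=[
    [0,0,0,-0.08,0,0,0],
    [0,-0.06,0.077,-0.14,0,0,0],
    [0,-0.12,0.155,-0.14,0,0,0],
    [0,-0.18,0.233,-0.14,0,0,0],
    [0,-0.24,0.311,-0.14,0,0,0],
    [0,-0.3,0.389,-0.14,0,0,0],
    [0,-0.315,0.408,-0.14,0,0,0],
    [0,-0.315,0.408,-0.14,0,0,0],
  ],
)

```text
clock: 12.25
tool_pos: [0.6161, 0.0664, 0.2066]
tool_rot: [2.197, 2.245, 0.001]
ft_force: [-0.2, -0.3, 0.5]
gripper_width: 0.0855
finger_force: 0.0
```

Run:
```python
from h import *
p=manip.camera_params('wrist'); im=manip.read_camera('wrist')[:,:,::-1].copy(); s=manip.get_state(); print(s['tool_pos'],rel([.613,.067,.08],.023)[:2])
H,S,V=cv2.split(cv2.cvtColor(im,cv2.COLOR_BGR2HSV)); m=((H>20)&(H<32)&(S>150)&(V>150)).astype(np.uint8)
c=big(m,2); pts=np.vstack(c); print(cv2.boundingRect(pts),rect('wrist',pts,.094,p))
for q in ((.613,.067,.094),(.6352,.1225,.094),(.635,.0125,.094),(.591,.012,.094),(.591,.122,.094)): print(proj('wrist',q,p).round(1))
cv2.imwrite('pics/w8.png',np.hstack([im[:,120:520],cv2.resize(manip.read_camera('scene')[60:360,230:480,::-1],(400,480))]))
```

```text
[0.6149647  0.06754051 0.20670031] (array([-0.0011, -0.004 ,  0.2534]), [array([ 0.    , -0.0003, -0.0001]), array([-5.0000e-04, -0.0000e+00,  1.9999e+00])])
(282, 153, 58, 129) (array([0.61425336, 0.06989634]), array([ 43.44046783, 103.43055725]), np.float32(0.038198687))
[309.6 223.3]
[340.6 152.6]
[335. 288.]
[281.8 287.4]
[281.8 152.1]
```

View pics/w8.png

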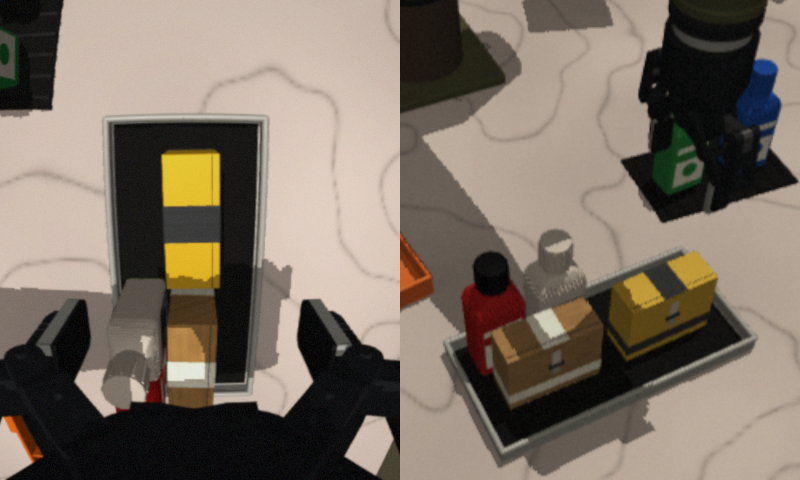

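The carton's corners at (282–340, 152–288) match the prediction. Both bottles stand on the mat. Next I'll descend to the carton.

>>> jog_arm(
  motion=[
    [0,0,-0.003,0.08,0,0,0],
    [0,0,-0.003,0.17,0,0,0],
    [0,0,-0.003,0.25,0,0,0],
    [0,0,-0.003,0.3,0,0,0],
    [0,0,-0.003,0.33,0,0,0],
    [0,0,-0.003,0.34,0,0,0],
    [0,0,-0.003,0.34,0,0,0],
  ],
)

```text
clock: 13.05
tool_pos: [0.6138, 0.0684, 0.0378]
tool_rot: [2.193, 2.248, 0.002]
ft_force: [0.1, 0.2, 0.2]
gripper_width: 0.0856
finger_force: 0.0
```

```bash
python3 -c "
from h import *
s=manip.get_state();print(rel([.6135,.0675,.036],0.023)[:2],s['tool_pos'],s['ft_force'],s['gripper_width'])
"
```

```text
(array([-0.0018, -0.0007,  0.0037]), [array([ 0.0013, -0.0001,  0.0012]), array([ 1.0000e-04,  2.1000e-03, -1.9988e+00])]) [0.61380655 0.0684073  0.03784575] [0.12547567 0.20739183 0.22515255] 0.08560927340867708
```

>>> jog_arm(
  motion=[
    [0,-0.001,0,0.003,0,0,0],
    [0.6,-0.001,0,0.003,0,0,0],
    [0.6,-0.001,0,0.003,0,0,0],
    [0.6,-0.001,0,0.003,0,0,0],
    [0.6,-0.001,0,0.003,0,0,0],
    [0.6,-0.001,0,0.003,0,0,0],
    [0.6,-0.001,0,0.003,0,0,0],
    [0.6,-0.001,0,0.003,0,0,0],
  ],
  force=70,
)

```text
clock: 13.85
tool_pos: [0.6149, 0.0672, 0.0369]
tool_rot: [2.193, 2.246, 0.004]
ft_force: [0.9, -0.8, 5.2]
gripper_width: 0.043
finger_force: 73.0
```

>>> jog_arm(
  motion=[
    [0.6,0,0,-0.04,0,0,0],
    [0.6,0,0,-0.12,0,0,0],
    [0.6,0,0,-0.2,0,0,0],
    [0.6,0,0,-0.28,0,0,0],
    [0.6,0,0,-0.36,0,0,0],
    [0.6,0,0,-0.42,0,0,0],
    [0.6,-0.04,-0.03,-0.42,0,0,-0.02],
    [0.6,-0.1,-0.073,-0.42,0,0,-0.03],
  ],
  force=90,
)

```text
clock: 14.65
tool_pos: [0.5778, 0.0169, 0.245]
tool_rot: [2.137, 2.303, 0.001]
ft_force: [0.7, -1.0, -4.3]
gripper_width: 0.0431
finger_force: 92.7
```

```bash
python3 -c "
from h import *
s=manip.get_state();print(rel([.4103,-.2277,.16],0.129)[:2],s['tool_pos'],s['ft_force'],s['gripper_width'])
"
```

```text
(array([-0.463 , -0.3706,  0.1697]), [array([ 0.0003, -0.0003, -0.0346]), array([-4.0000e-04, -5.0000e-04,  1.9654e+00])]) [0.57779494 0.01693183 0.24501466] [ 0.71201799 -0.97701667 -4.25767054] 0.04312891679369696
```

>>> jog_arm(
  motion=[
    [0.6,-0.07,-0.056,0,0,0,-0.02],
    [0.6,-0.14,-0.112,0,0,0,-0.035],
    [0.6,-0.21,-0.168,0,0,0,-0.035],
    [0.6,-0.28,-0.224,0,0,0,-0.035],
    [0.6,-0.35,-0.28,0,0,0,-0.035],
    [0.6,-0.42,-0.336,0,0,0,-0.035],
    [0.6,-0.46,-0.37,0,0,0,-0.035],
    [0.6,-0.46,-0.37,0.04,0,0,-0.035],
  ],
)

```text
clock: 15.45
tool_pos: [0.4088, -0.229, 0.2262]
tool_rot: [2.08, 2.349, 0.0]
ft_force: [1.0, 0.2, -3.6]
gripper_width: 0.0426
finger_force: 92.9
```

Run:
```python
from h import *
s=manip.get_state();print(rel([.4103,-.2277,.038],0.129)[:2],s['tool_pos'],s['ft_force'],s['gripper_width'])
p=manip.camera_params('wrist');im=manip.read_camera('wrist')[:,:,::-1]
C,Sn=np.cos(.129),np.sin(.129)
for a,b in ((45,120),(45,-120),(-45,-120),(-45,120)): print(proj('wrist',(.4158+(C*a-Sn*b)/1e3,-.2704+(Sn*a+C*b)/1e3,.033),p).round(0)-[120,0])
cv2.imwrite('pics/w9.png',np.hstack([im[:,120:520],cv2.resize(manip.read_camera('scene')[150:350,80:280,::-1],(400,480))]))
```

```text
(array([0.0032, 0.0023, 0.3764]), [array([ 0.0016,  0.0017, -0.0048]), array([ 0.0026, -0.0026,  1.9952])]) [ 0.40881892 -0.22900633  0.22619187] [ 0.9726052   0.22315868 -3.62633238] 0.0426130557079128
[241. 125.]
[235. 344.]
[156. 344.]
[147. 125.]
```

View pics/w9.png

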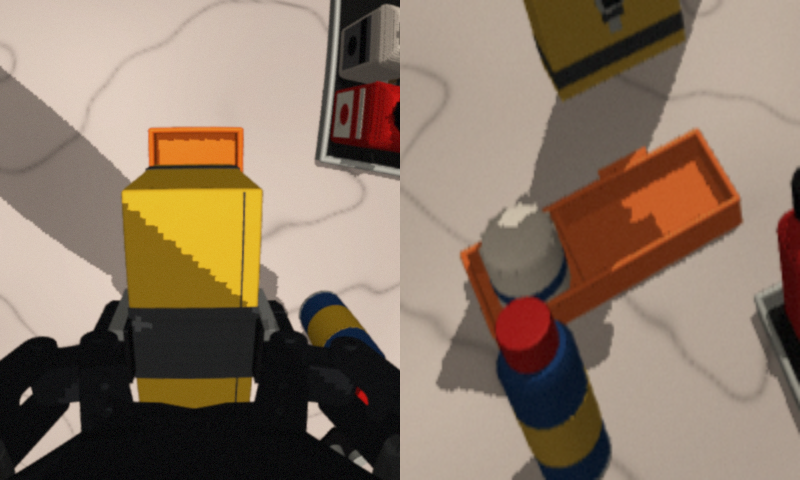

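The carton hangs straight, centred over the compartment to within about 2 mm (the tray's end edge is at (149–243, 128)). I'll lower it.

>>> jog_arm(
  motion=[
    [0.6,0.002,0.005,0.08,0,0,-0.004],
    [0.6,0.002,0.005,0.16,0,0,-0.004],
    [0.6,0.002,0.005,0.23,0,0,-0.004],
    [0.6,0.002,0.005,0.29,0,0,-0.004],
    [0.6,0.002,0.005,0.33,0,0,-0.004],
    [0.6,0.002,0.005,0.355,0,0,-0.004],
    [0.6,0.002,0.005,0.366,0,0,-0.004],
    [0.6,0.002,0.005,0.366,0,0,-0.004],
  ],
)

```text
clock: 16.35
tool_pos: [0.4127, -0.2245, 0.0421]
tool_rot: [-2.069, -2.364, -0.002]
ft_force: [-0.3, 0.1, -3.8]
gripper_width: 0.0427
finger_force: 92.8
```

```bash
python3 -c "
from h import *
s=manip.get_state();print(rel([.412,-.228,.037],0.129)[:2],s['tool_pos'],s['ft_force'],s['gripper_width'])
"
```

```text
(array([-0.0068, -0.0023,  0.0102]), [array([ 0.0004, -0.0005,  0.0025]), array([ 7.0000e-04,  7.0000e-04, -1.9975e+00])]) [ 0.41267555 -0.22448121  0.04210006] [-0.31534459  0.08338727 -3.82105419] 0.042723620638217975
```

>>> jog_arm(
  motion=[
    [0.6,-0.005,-0.002,0.004,0,0,0],
    [0.6,-0.005,-0.002,0.008,0,0,0],
    [0.6,-0.005,-0.002,0.011,0,0,0],
    [0.6,-0.005,-0.002,0.012,0,0,0],
    [0.6,-0.005,-0.002,0.012,0,0,0],
  ],
)

```text
clock: 16.85
tool_pos: [0.4124, -0.2278, 0.037]
tool_rot: [2.068, 2.362, 0.002]
ft_force: [-0.2, -0.6, -2.4]
gripper_width: 0.0427
finger_force: 93.1
```

>>> jog_arm(
  motion=[
    [0.6,0,0,0.003,0,0,0],
    [0.6,0,0,0.003,0,0,0],
    [0.3,0,0,0.003,0,0,0],
    [0,0,0,0.003,0,0,0],
    [0,0,0,0.003,0,0,0],
    [0,0,0,0.003,0,0,0],
    [0,0,0,0.003,0,0,0],
    [0,0,0,-0.03,0,0,0],
  ],
)

```text
clock: 17.65
tool_pos: [0.4103, -0.2263, 0.0492]
tool_rot: [-2.067, -2.36, -0.001]
ft_force: [-0.5, 0.7, -0.5]
gripper_width: 0.0854
finger_force: 0.0
```

>>> jog_arm(
  motion=[
    [0,0,0,-0.08,0,0,0],
    [0,0,0,-0.17,0,0,0],
    [0,0,0,-0.26,0,0,0],
    [0,0,0,-0.33,0,0,0],
    [0,0,0,-0.33,0,0,0],
  ],
)

```text
clock: 18.15
tool_pos: [0.4146, -0.2295, 0.2234]
tool_rot: [2.061, 2.354, 0.004]
ft_force: [0.0, 0.1, 1.0]
gripper_width: 0.0856
finger_force: 0.0
```

Run:
```python
from h import *
s=manip.get_state();print(rel([.404,.22,.22],0.023)[:2],s['tool_pos'],s['ft_force'],s['gripper_width'])
im=manip.read_camera('wrist')[:,:,::-1]
cv2.imwrite('pics/w10.png',np.hstack([im[:,120:520],cv2.resize(manip.read_camera('scene')[150:350,80:280,::-1],(400,480))]))
```

```text
(array([8.94e-01, 9.76e-02, 3.00e-04]), [array([0.0069, 0.005 , 0.0697]), array([-0.0075,  0.0104, -1.9303])]) [ 0.41464127 -0.2295031   0.22339387] [0.04718728 0.13122964 1.02375183] 0.08555938793363778
```

View pics/w10.png

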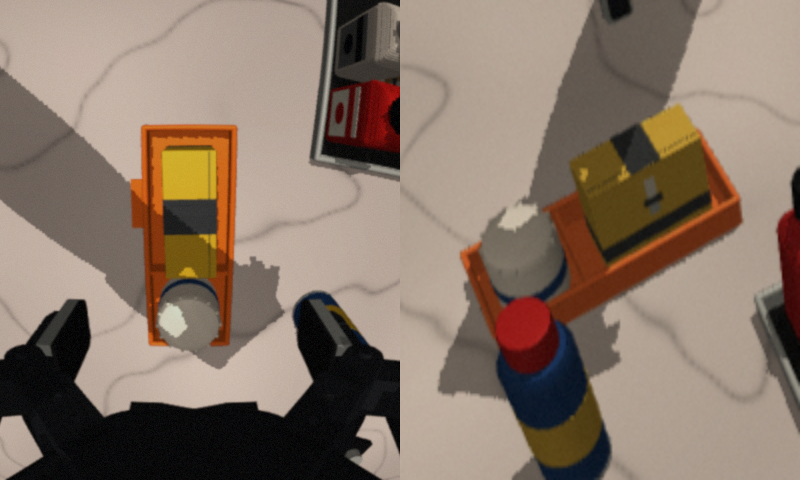

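The carton stands in its compartment and the filter is untouched. That uses up my picture allowance, so I'll check numerically from here. Next is fetching green.

>>> jog_arm(
  motion=[
    [0,0.08,0.009,0,0,0,0.02],
    [0,0.18,0.02,0,0,0,0.05],
    [0,0.28,0.031,0,0,0,0.07],
    [0,0.38,0.042,0,0,0,0.07],
    [0,0.48,0.053,0,0,0,0.07],
    [0,0.58,0.064,0,0,0,0.07],
    [0,0.68,0.075,0,0,0,0.07],
    [0,0.78,0.086,0,0,0,0.07],
  ],
)

```text
clock: 19.05
tool_pos: [0.4013, 0.1644, 0.214]
tool_rot: [-2.196, -2.246, 0.003]
ft_force: [1.3, -0.1, 0.2]
gripper_width: 0.0854
finger_force: 0.0
```

Run:
```python
from h import *
print(rel([.4072,.220,.115],0.023)[:2],manip.get_state()['tool_pos'])
# blob centroids in first top picture for later comparison
```

```text
(array([0.1112, 0.0146, 0.1979]), [array([-0.001 ,  0.0006, -0.0002]), array([9.0000e-04, 1.6000e-03, 1.9998e+00])]) [0.40133491 0.16436333 0.21401156]
```

>>> jog_arm(
  motion=[
    [0,0.06,0.008,0,0,0,0],
    [0,0.105,0.012,0,0,0,0],
    [0,0.105,0.012,0.02,0,0,0],
    [0,0.105,0.012,0.05,0,0,0],
    [0,0.105,0.012,0.05,0,0,0],
    [0,0.105,0.012,0.05,0,0,0],
  ],
)

```text
clock: 19.65
tool_pos: [0.4071, 0.2139, 0.1897]
tool_rot: [2.198, 2.244, -0.003]
ft_force: [0.5, 0.9, -0.4]
gripper_width: 0.0855
finger_force: 0.0
```

Run:
```python
from h import *
print(rel([.4072,.220,.115],0.023)[:2],manip.get_state()['tool_pos'])
p=manip.camera_params('wrist'); im=manip.read_camera('wrist')[:,:,::-1]; H,S,V=cv2.split(cv2.cvtColor(im,cv2.COLOR_BGR2HSV))
q=proj('wrist',(.4072,.22,.164),p); print('pred green cap',q, 'blue cap', proj('wrist',(.411,.32,.164),p))
g=((H>40)&(H<85)&(S>120)&(V>30)).astype(np.uint8); c=big(g)[0]; print('green box',cv2.boundingRect(c),'pred body corners z.104',[proj('wrist',(.4072+a,.22+b,.104),p).round() for a in(-.022,.022) for b in(-.029,.029)])
# width profile of dark cap near prediction
u,v=q.round().astype(int)
for dv in (-20,-10,0): 
    r=V[v+dv,u-70:u+70]; d=np.where((V[v+dv,u-70:u+70]<40))[0]; print(dv,''.join('#' if x<45 else '.' for x in r))
```

```text
(array([0.0124, 0.0006, 0.1494]), [array([-0.0008,  0.0008, -0.0014]), array([1.2000e-03, 1.2000e-03, 1.9986e+00])]) [0.40711947 0.21389997 0.18972191]
pred green cap [314.2290594  252.16707947] blue cap [325.78222867  66.1030853 ]
green box (284, 170, 64, 71) pred body corners z.104 [array([283., 263.]), array([283., 184.]), array([343., 264.]), array([347., 185.])]
-20 ..########################################....######################################################...###########################..........
-10 ..##############################################################################################################################............
0 ...........................................#############################################################.....#################..............
```

>>> jog_arm(
  motion=[
    [0,0.0115,0.001,0.05,0,0,0],
    [0,0.0115,0.001,0.1,0,0,0],
    [0,0.0115,0.001,0.135,0,0,0],
    [0,0.0115,0.001,0.147,0,0,0],
    [0,0.0115,0.001,0.147,0,0,0],
    [0,0.0115,0.001,0.147,0,0,0],
  ],
)

```text
clock: 20.3
tool_pos: [0.4093, 0.2211, 0.1193]
tool_rot: [2.196, 2.244, 0.005]
ft_force: [0.8, 0.1, -0.1]
gripper_width: 0.0852
finger_force: 0.0
```

Run:
```python
from h import *
print(rel([.4072,.220,.115],0.023)[:2],manip.get_state()['tool_pos'],manip.get_state()['ft_force'])
```

```text
(array([-0.002 , -0.0042,  0.0085]), [array([ 0.0023, -0.0005, -0.0007]), array([-7.0000e-04, -3.6000e-03,  1.9993e+00])]) [0.40926963 0.22105151 0.11927719] [ 0.81307868  0.10083609 -0.0788792 ]
```

>>> jog_arm(
  motion=[
    [0,-0.002,-0.004,0.007,0.002,0,0],
    [0,-0.002,-0.004,0.007,0.002,0,0],
    [0.7,-0.002,-0.004,0.007,0.002,0,0],
    [0.7,-0.002,-0.004,0.007,0.002,0,0],
    [0.7,-0.002,-0.004,0.007,0.002,0,0],
    [0.7,-0.002,-0.004,0.007,0.002,0,0],
    [0.7,-0.002,-0.004,0.007,0.002,0,0],
    [0.7,-0.002,-0.004,0.007,0.002,0,0],
  ],
  force=70,
)

```text
clock: 21.1
tool_pos: [0.4069, 0.2202, 0.1149]
tool_rot: [-2.196, -2.246, -0.0]
ft_force: [1.0, 0.8, 1.7]
gripper_width: 0.0317
finger_force: 70.0
```

Run:
```python
from h import *
s=manip.get_state();print(rel([.5636,.0299,.195],0.023)[:2],s['tool_pos'],s['ft_force'],s['gripper_width'])
```

```text
(array([-0.3874,  0.3048, -0.1604]), [array([-0.0003, -0.0003, -0.0003]), array([-4.0000e-04,  4.0000e-04,  1.9997e+00])]) [0.40686903 0.22016825 0.11493229] [0.95783912 0.76304719 1.68371858] 0.031716052355322155
```

>>> jog_arm(
  motion=[
    [0.7,0,0,-0.04,0,0,0],
    [0.7,0,0,-0.11,0,0,0],
    [0.7,-0.02,0.016,-0.16,0,0,0],
    [0.7,-0.09,0.071,-0.16,0,0,0],
    [0.7,-0.165,0.13,-0.16,0,0,0],
    [0.7,-0.24,0.19,-0.16,0,0,0],
    [0.7,-0.3,0.237,-0.16,0,0,0],
    [0.7,-0.34,0.268,-0.16,0,0,0],
  ],
)

```text
clock: 21.9
tool_pos: [0.5448, 0.0507, 0.1929]
tool_rot: [-2.197, -2.242, 0.005]
ft_force: [0.3, 0.2, -1.0]
gripper_width: 0.0316
finger_force: 70.1
```

>>> jog_arm(
  motion=[
    [0.7,-0.03,0.022,0,0,0,0],
    [0.7,-0.042,0.032,0,0,0,0],
    [0.7,-0.042,0.032,0,0,0,0],
    [0.7,-0.042,0.032,0,0,0,0],
  ],
)

```text
clock: 22.3
tool_pos: [0.5601, 0.0333, 0.1939]
tool_rot: [-2.194, -2.246, 0.002]
ft_force: [0.2, 0.0, -1.7]
gripper_width: 0.0321
finger_force: 70.1
```

Run:
```python
from h import *
s=manip.get_state();print(rel([.5636,.0299,.115],0.023)[:2],s['tool_pos'],s['ft_force'],s['gripper_width'])
```

```text
(array([-0.007 ,  0.0073,  0.1577]), [array([-0.0016, -0.0004,  0.0002]), array([ 6.0000e-04, -2.6000e-03, -1.9998e+00])]) [0.560091   0.03326247 0.19387873] [ 0.16039084  0.03225526 -1.69993602] 0.03205792041040091
```

>>> jog_arm(
  motion=[
    [0.7,-0.006,0.006,0.03,-0.001,0,0],
    [0.7,-0.006,0.006,0.08,-0.001,0,0],
    [0.7,-0.006,0.006,0.12,-0.001,0,0],
    [0.7,-0.006,0.006,0.142,-0.001,0,0],
    [0.7,-0.006,0.006,0.15,-0.001,0,0],
    [0.7,-0.006,0.006,0.15,-0.001,0,0],
    [0.7,-0.006,0.006,0.15,-0.001,0,0],
  ],
)

```text
clock: 23.0
tool_pos: [0.5645, 0.0296, 0.1203]
tool_rot: [2.195, 2.246, 0.002]
ft_force: [0.2, -0.2, -1.6]
gripper_width: 0.0315
finger_force: 70.2
```

Run:
```python
from h import *
s=manip.get_state();print(rel([.5636,.0299,.115],0.023)[:2],s['tool_pos'],s['ft_force'],s['gripper_width'])
```

```text
(array([ 0.0007, -0.0017,  0.0106]), [array([ 0.0012,  0.0001, -0.0002]), array([ 1.0000e-04, -1.9000e-03,  1.9998e+00])]) [0.56446976 0.02956575 0.12031673] [ 0.16515575 -0.16914242 -1.57004943] 0.031515505994320826
```

>>> jog_arm(
  motion=[
    [0.7,0,-0.001,0.005,0,0,0],
    [0.7,0,-0.001,0.009,0,0,0],
    [0.7,0,-0.001,0.011,0,0,0],
    [0.7,0,-0.001,0.011,0,0,0],
  ],
)

```text
clock: 23.4
tool_pos: [0.5639, 0.0294, 0.1149]
tool_rot: [2.196, 2.245, 0.002]
ft_force: [-0.8, -0.5, 3.4]
gripper_width: 0.0318
finger_force: 70.8
```

>>> jog_arm(
  motion=[
    [0.35,0,0,0,0,0,0],
    [0,0,0,0,0,0,0],
    [0,0,0,0,0,0,0],
    [0,0,0,0,0,0,0],
    [0,0,0,0,0,0,0],
    [0,0,0,-0.04,0,0,0],
    [0,0,0,-0.12,0,0,0],
    [0,0,0,-0.17,0,0,0],
  ],
)

```text
clock: 24.2
tool_pos: [0.5639, 0.0294, 0.2011]
tool_rot: [2.195, 2.245, 0.002]
ft_force: [1.2, -0.7, 0.0]
gripper_width: 0.0854
finger_force: 0.0
```

Run:
```python
from h import *
s=manip.get_state();print(rel([.412,.3203,.195],0.023)[:2],s['tool_pos'],s['ft_force'],s['gripper_width'])
```

```text
(array([ 0.5885, -0.2906,  0.0114]), [array([ 0.0014,  0.0001, -0.0003]), array([ 2.0000e-04, -2.1000e-03,  1.9997e+00])]) [0.56386428 0.02940616 0.20106808] [ 1.2190475  -0.68343251  0.03461944] 0.08544281686719492
```

>>> jog_arm(
  motion=[
    [0,0.09,-0.044,0,0,0,0],
    [0,0.18,-0.089,0,0,0,0],
    [0,0.27,-0.133,0,0,0,0],
    [0,0.36,-0.178,0,0,0,0],
    [0,0.45,-0.222,0,0,0,0],
    [0,0.53,-0.262,0,0,0,0],
    [0,0.585,-0.289,0,0,0,0],
    [0,0.585,-0.289,0.02,0,0,0],
  ],
)

```text
clock: 25.0
tool_pos: [0.4113, 0.3219, 0.1902]
tool_rot: [2.191, 2.252, 0.006]
ft_force: [0.5, -0.1, -0.0]
gripper_width: 0.0854
finger_force: 0.0
```

>>> jog_arm(
  motion=[
    [0,0,0,0,0,0,0],
    [0,0,0,0,0,0,0],
  ],
)

```text
clock: 25.2
tool_pos: [0.4123, 0.3177, 0.1881]
tool_rot: [2.197, 2.245, -0.002]
ft_force: [0.0, -0.4, -0.7]
gripper_width: 0.0852
finger_force: 0.0
```

Run:
```python
from h import *
print(rel([.4125,.3205,.115],0.023)[:2],manip.get_state()['tool_pos'])
p=manip.camera_params('wrist'); im=manip.read_camera('wrist')[:,:,::-1]; H,S,V=cv2.split(cv2.cvtColor(im,cv2.COLOR_BGR2HSV))
q=proj('wrist',(.4125,.3205,.164),p)
g=((H>100)&(H<125)&(S>130)&(V>50)).astype(np.uint8); x,y,w,h=cv2.boundingRect(big(g)[0]); print('blue box',x,y,x+w,y+h)
print('cap c',q,'cap -y edge',proj('wrist',(.4125,.3035,.164),p),'body z.104',[proj('wrist',(.4125+a,.3205+b,.104),p).round() for a in(-.022,.022) for b in(-.029,.029)],'base +y',proj('wrist',(.4125,.3495,.004),p))
```

```text
(array([0.0056, 0.0007, 0.1461]), [array([-0.0006,  0.0006, -0.0008]), array([1.0000e-03, 9.0000e-04, 1.9991e+00])]) [0.41226102 0.31774797 0.18805275]
blue box 284 172 350 284
cap c [314.38231445 258.89021143] cap -y edge [313.70282046 287.16112029] body z.104 [array([283., 268.]), array([283., 189.]), array([343., 269.]), array([347., 190.])] base +y [314.72643961 173.25314158]
```

>>> jog_arm(
  motion=[
    [0,0.0065,0.002,0.05,0,0,0],
    [0,0.0065,0.002,0.1,0,0,0],
    [0,0.0065,0.002,0.13,0,0,0],
    [0,0.0065,0.002,0.143,0,0,0],
    [0,0.0065,0.002,0.143,0,0,0],
    [0,0.0065,0.002,0.143,0,0,0],
  ],
)

```text
clock: 25.85
tool_pos: [0.4139, 0.3221, 0.1183]
tool_rot: [2.197, 2.245, 0.002]
ft_force: [-0.9, 0.3, 0.5]
gripper_width: 0.0853
finger_force: 0.0
```

Run:
```python
from h import *
print(rel([.4132,.321,.115],0.023)[:2],manip.get_state()['tool_pos'],manip.get_state()['ft_force'])
```

```text
(array([-0.0021, -0.0014,  0.0066]), [array([ 0.0009, -0.0005, -0.0007]), array([-8.0000e-04, -1.4000e-03,  1.9993e+00])]) [0.41389143 0.32206514 0.11828365] [-0.88496854  0.26444961  0.51654366]
```

>>> jog_arm(
  motion=[
    [0,-0.002,-0.001,0.004,0,0,0],
    [0,-0.002,-0.001,0.004,0,0,0],
    [0.7,-0.002,-0.001,0.004,0,0,0],
    [0.7,-0.002,-0.001,0.004,0,0,0],
    [0.7,-0.002,-0.001,0.004,0,0,0],
    [0.7,-0.002,-0.001,0.004,0,0,0],
    [0.7,-0.002,-0.001,0.004,0,0,0],
    [0.7,-0.002,-0.001,0.004,0,0,0],
  ],
  force=70,
)

```text
clock: 26.65
tool_pos: [0.4131, 0.3212, 0.1157]
tool_rot: [2.196, 2.246, 0.002]
ft_force: [1.1, -0.0, 1.7]
gripper_width: 0.032
finger_force: 70.1
```

Run:
```python
from h import *
s=manip.get_state();print(rel([.5625,.1003,.195],0.023)[:2],s['tool_pos'],s['ft_force'],s['gripper_width'])
```

```text
(array([-0.4483,  0.289 , -0.1586]), [array([ 0.0007, -0.0004, -0.0003]), array([-7.0000e-04, -1.2000e-03,  1.9997e+00])]) [0.41309436 0.32117506 0.11569349] [ 1.06945267 -0.040171    1.74537131] 0.03197127888474579
```

>>> jog_arm(
  motion=[
    [0.7,0,0,-0.04,0,0,0],
    [0.7,0,0,-0.11,0,0,0],
    [0.7,-0.03,0.019,-0.16,0,0,0],
    [0.7,-0.11,0.071,-0.16,0,0,0],
    [0.7,-0.19,0.122,-0.16,0,0,0],
    [0.7,-0.27,0.174,-0.16,0,0,0],
    [0.7,-0.34,0.219,-0.16,0,0,0],
    [0.7,-0.39,0.251,-0.16,0,0,0],
  ],
)

```text
clock: 27.45
tool_pos: [0.5424, 0.1262, 0.1934]
tool_rot: [-2.197, -2.243, 0.004]
ft_force: [0.0, -0.2, -3.6]
gripper_width: 0.0317
finger_force: 70.4
```

>>> jog_arm(
  motion=[
    [0.7,-0.038,0.025,0,0,0,0],
    [0.7,-0.054,0.035,0,0,0,0],
    [0.7,-0.054,0.035,0,0,0,0],
    [0.7,-0.054,0.035,0,0,0,0],
  ],
)

```text
clock: 27.85
tool_pos: [0.5596, 0.1029, 0.1944]
tool_rot: [-2.195, -2.245, 0.002]
ft_force: [-0.7, 0.0, -3.7]
gripper_width: 0.0321
finger_force: 70.5
```

Run:
```python
from h import *
s=manip.get_state();print(rel([.5625,.1003,.116],0.023)[:2],s['tool_pos'],s['ft_force'],s['gripper_width'])
```

```text
(array([-0.0053,  0.0059,  0.1567]), [array([-0.0013, -0.0004, -0.0001]), array([-6.0000e-04,  2.0000e-03,  1.9999e+00])]) [0.55964469 0.10285906 0.19435335] [-0.74933277  0.04454432 -3.71581853] 0.032064984907191826
```

>>> jog_arm(
  motion=[
    [0.7,-0.005,0.005,0.03,-0.001,0,0],
    [0.7,-0.005,0.005,0.08,-0.001,0,0],
    [0.7,-0.005,0.005,0.12,-0.001,0,0],
    [0.7,-0.005,0.005,0.142,-0.001,0,0],
    [0.7,-0.005,0.005,0.15,-0.001,0,0],
    [0.7,-0.005,0.005,0.15,-0.001,0,0],
    [0.7,-0.005,0.005,0.15,-0.001,0,0],
  ],
)

```text
clock: 28.55
tool_pos: [0.5639, 0.0999, 0.1213]
tool_rot: [2.194, 2.245, 0.004]
ft_force: [1.0, -0.3, -4.0]
gripper_width: 0.0322
finger_force: 70.4
```

Run:
```python
from h import *
s=manip.get_state();print(rel([.5625,.1003,.116],0.023)[:2],s['tool_pos'],s['ft_force'],s['gripper_width'])
```

```text
(array([ 0.0008, -0.0028,  0.0106]), [array([ 0.0023, -0.0001, -0.0001]), array([-1.0000e-04, -3.6000e-03,  1.9999e+00])]) [0.56389358 0.09994497 0.12132324] [ 1.02796952 -0.34783481 -3.95368397] 0.03218340733003801
```

>>> jog_arm(
  motion=[
    [0.7,0.001,-0.003,0.005,0.001,0,0],
    [0.7,0.001,-0.003,0.009,0.001,0,0],
    [0.7,0.001,-0.003,0.0105,0.001,0,0],
    [0.7,0.001,-0.003,0.0105,0.001,0,0],
  ],
)

```text
clock: 28.95
tool_pos: [0.562, 0.1002, 0.1157]
tool_rot: [2.196, 2.246, 0.001]
ft_force: [0.2, -0.8, -0.6]
gripper_width: 0.0316
finger_force: 70.9
```

>>> jog_arm(
  motion=[
    [0.35,0,0,0,0,0,0],
    [0,0,0,0,0,0,0],
    [0,0,0,0,0,0,0],
    [0,0,0,0,0,0,0],
    [0,0,0,0,0,0,0],
    [0,0,0,-0.04,0,0,0],
    [0,0,0,-0.12,0,0,0],
    [0,0,0,-0.2,0,0,0],
  ],
)

```text
clock: 29.75
tool_pos: [0.5608, 0.1001, 0.2149]
tool_rot: [-2.195, -2.245, 0.003]
ft_force: [0.7, 1.4, -0.1]
gripper_width: 0.0852
finger_force: 0.0
```

>>> jog_arm(
  motion=[
    [0,0.05,-0.06,-0.06,0,0,0],
    [0,0.12,-0.12,-0.06,0,0,0],
    [0,0.2,-0.18,-0.06,0,0,0],
    [0,0.28,-0.24,-0.06,0,0,0],
    [0,0.36,-0.28,-0.06,0,0,0],
    [0,0.45,-0.3,-0.06,0,0,0],
    [0,0.54,-0.3,-0.06,0,0,0],
    [0,0.54,-0.3,-0.06,0,0,0],
  ],
)

```text
clock: 30.55
tool_pos: [0.4043, 0.3706, 0.2447]
tool_rot: [-2.19, -2.251, -0.001]
ft_force: [0.9, -0.3, -0.8]
gripper_width: 0.0858
finger_force: 0.0
```

>>> jog_arm(
  motion=[
    [0,0.1,0,0,0,0,0],
    [0,0.2,0,0,0,0,0],
    [0,0.3,-0.02,0,0,0,0],
    [0,0.4,-0.04,0,0,0,0],
    [0,0.4,-0.04,0,0,0,0],
  ],
)

```text
clock: 31.05
tool_pos: [0.3795, 0.5698, 0.2434]
tool_rot: [-2.191, -2.25, 0.002]
ft_force: [-0.8, -1.6, -0.3]
gripper_width: 0.0855
finger_force: 0.0
```

Run:
```python
from h import *
for cam in ('top','scene'):
    a=cv2.imread(f'pics/{cam}0.png'); b=manip.read_camera(cam)[:,:,::-1].copy(); cv2.imwrite(f'pics/{cam}_end.png',b)
    for n,(lo,hi) in dict(blue=((100,120,40),(128,255,255)),green=((45,100,25),(85,255,255)),red=((170,120,40),(180,255,255)),brown=((10,80,60),(18,200,255))).items():
        o=[]
        for im in (a,b):
            m=cv2.inRange(cv2.cvtColor(im,cv2.COLOR_BGR2HSV),lo,hi); w=np.zeros_like(m); sl=(slice(165,250),slice(205,380)) if cam=='top' else (slice(165,350),slice(255,455)); w[sl]=m[sl]
            o.append(cv2.boundingRect(max(big(w),key=cv2.contourArea))+tuple(np.round([cv2.moments(w,True)['m10']/w.astype(bool).sum(),cv2.moments(w,True)['m01']/w.astype(bool).sum()],1)))
        print(cam,n,*o)
print(manip.get_state()['clock'],manip.get_state()['tool_pos'])
```

```text
top blue (216, 203, 19, 29, np.float64(225.9), np.float64(216.5)) (215, 201, 30, 31, np.float64(226.5), np.float64(216.9))
top green (255, 209, 32, 22, np.float64(270.1), np.float64(223.0)) (255, 207, 32, 23, np.float64(269.1), np.float64(222.0))Traceback (most recent call last):
  File "<stdin>", line 8, in <module>
ValueError: max() iterable argument is empty
```

Run:
```python
from h import *
for cam,sl in (('scene',(slice(165,350),slice(255,455))),('top',(slice(165,250),slice(205,380)))):
    a=cv2.imread(f'pics/{cam}0.png'); b=manip.read_camera(cam)[:,:,::-1].copy()
    for n,lo,hi in (('blue',(100,120,40),(128,255,255)),('green',(45,100,25),(85,255,255)),('red',(0,160,40),(6,255,255)),('brown',(8,80,60),(17,200,255)),('dark',(0,0,0),(180,255,45))):
        for im in (a,b):
            m=cv2.inRange(cv2.cvtColor(im,cv2.COLOR_BGR2HSV),lo,hi)[sl]; c=big(m)
            print(cam,n,cv2.boundingRect(c[0]) if c else None,np.argwhere(m).mean(0).round(1)[::-1] if c else '')
```

```text
scene blue (124, 9, 37, 55) [142.1  36.3]
scene blue (124, 10, 38, 76) [141.9  44.6]
scene green (89, 43, 39, 52) [104.8  62.5]
scene green (90, 44, 39, 51) [106.9  66.3]
scene red (14, 70, 39, 60) [30.4 92.6]
scene red (14, 71, 39, 59) [30.2 93.1]
scene brown (30, 80, 72, 62) [ 67.1 111.7]
scene brown (30, 80, 72, 62) [ 67.3 112.1]
scene dark (9, 84, 180, 90) [109.7  90.1]
scene dark (9, 68, 179, 106) [113.9  91.3]
top blue (11, 38, 19, 29) [20.9 51.5]
top blue (10, 36, 30, 31) [21.3 51.9]
top green (50, 44, 32, 22) [65.1 58. ]
top green (50, 42, 32, 23) [64.2 57.2]
top red (132, 39, 31, 24) [141.9  53.1]
top red (132, 39, 30, 23) [141.4  52.5]
top brown (133, 13, 24, 26) [123.4  24.8]
top brown (133, 13, 23, 26) [125.1  24.6]
top dark None 
top dark None
```

All four bottles are within about a pixel (2 mm) of where they stood, and red and brown have not moved. The gripper is clear, so I'll hand the job in.

```bash
python3 -c "
from bench import manip
print(manip.close_job())"
```

```text
the job is handed in; nothing more can be done
None
```

The job is handed in at about 31 s: the yellow carton stands in the job tray's empty compartment, and the blue and green bottles are back upright within about 2 mm of their old places. My first grip on blue missed and pressed on its cap with about 10 N, without shifting the bottle.

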